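Put the stacking snack pots together

ROBOT

A 6-joint arm with a two-finger parallel gripper is mounted at the origin on a cart in front of the work surface, level with it; the furniture and walls round the work are solid. World frame = base frame: x ahead of the robot, y to its left, z up, the work surface at z = 0. Lengths are in mm, angles in rad, forces in N, time in s.
With the tool pointing down it reaches from about 400 to 925 mm from the base axis. Payload 12.5 kg.
Tool frame: the origin (TCP) lies at the very end of the fingers, on their centre line; the grasp point (between the pads) lies 19 mm behind it; z points along the fingers, y is the line along which they close (so a half turn about z gives the same grasp; the last joint's range is limited). The gripper opens to 95 mm and grips with 3 to 60 N. Pads are 20 mm wide; open, the fingers measure 119 mm over their backs; the gripper's body (75 mm by 180 mm) begins 59 mm behind the grasp point.
Start: joints at [1.001, 0.491, 1.559, -0, 1.092, -0.106], TCP at [279.581, 559, 214.661] pointing down, gripper open.
Joint ranges: [-3.1, 3.1], [-0.84, 2.19], [0.05, 2.79], [-1.13, 4.28], [0.06, 2.93], [-2.69, 2.69]. Speed limits (rad/s): [2.22, 2.22, 2.79, 3.14, 3.14, 3.14].

INTERFACE

Orientations are given as [roll, pitch, yaw] about the fixed x, y, z axes, in that order (R = Rz(yaw) Ry(pitch) Rx(roll)).
In Python, from cell import state, read_camera, camera_info, job_done gives the robot as it stands.
- The arm moves only by the shell command python3 -m handwheel 'ROWS'. ROWS is one flat JSON list of numbers that holds 1 to 5 rows one after another, with no inner brackets; each row has 5 numbers: dx, dy, dz in mm, then a turn about the tool's z in rad, then the opening from 0.0 (shut) to 1.0 (fully open); each row is the pose to reach, as a shift and turn from the pose commanded when the command began, along the tool's axes at that moment; what a row does not reach only later rows make up. A row lasts 1/12 s, in which the tool goes at most 41.7 mm and 0.125 rad, less where a joint would pass 70% of its speed; a pose out of reach is approached as far as the arm can. The fingers move at their own pace and stop on an object; the grip force is fixed at half the most. Time passes only in rows, so rows that do not move let the fingers close. It prints the time, the measured TCP pose, the force, the opening and the grip force at its end. Input that does not fit is refused with a message, and nothing moves.
- state(): the state, without advancing time (a new reading comes with each control period).
- read_camera(name): name is "side" or "top"; returns (picture, depth): 420x560x3 uint8, red, green, blue; 420x560 float32, mm along the optical axis (not along the pixel's ray), 0 where there is no reading.
- camera_info(name): a dict with "vertical_fov" (degrees; the focal length in pixels is half the picture's height over the tangent of half this angle, whatever the lens; pixels are square), "cx", "cy" (the principal point, pixels), "dist_coeffs" ([k1, k2, p1, p2, k3] as OpenCV has them; the pictures are not rectified), "origin" and "attitude" of the camera in the world. Camera axes: x right, y down, z forward; pixel columns grow to the right and rows downward; lengths in mm; the calibration is good to about 2 mm. A picture is of the moment at which its call begins. camera_info takes no time and is no camera call.
- job_done(): hands the job in; it is judged then, once.
The state is a dict: "t": time; "joints": joint angles; "qvel": joint speeds; "tau": joint torques, N m; "eef_pos": TCP position; "tcp_rot": TCP orientation; "ft_force": force on the tool from outside, world axes, zero at the start; "moment": the same for the moment, N m; "opening": opening from 0.0 (shut) to 1.0 (fully open); "grip_force": force on a finger pad.
Only numpy, scipy, OpenCV 4.12 (cv2) and the standard library are available. Lean on these libraries where they do the work, as an engineer would, in place of code of your own. Each camera call takes 0.05 s, during which the arm holds its last target. There are 200 camera calls.

TASK

Put the stacking snack pots together on the cork coaster, building from the bottom up: the blue pot upright in the middle of the coaster, the yellow pot on the blue one, the green pot on the yellow one, and last the red lid, knob upward, each fully seated and level in the rim of the one below. Set the pieces down without dropping them, and leave the spice jar and the mug where they stand.

Things in the scene. Friction and masses are not known exactly. Their poses are not given: they have to be found in the camera images.
- blue_pot: Blue plastic snack pot, open at the top, standing loose: round, outside 58 mm, 50 mm high; inside 52 mm, inner floor 9 mm up. Its lowest 6 mm are a foot 47.6 mm wide, bevelled to 41 mm, that drops with 2 mm play all round into any pot's rim; its origin is then 44 mm above that pot's origin. Sides straight from 8 mm up; 50 to 100 g. Origin: centre of the underside, z up
- yellow_pot: Yellow plastic snack pot, open at the top, standing loose: round, outside 58 mm, 50 mm high; inside 52 mm, inner floor 9 mm up. Its lowest 6 mm are a foot 47.6 mm wide, bevelled to 41 mm, that drops with 2 mm play all round into any pot's rim; its origin is then 44 mm above that pot's origin. Sides straight from 8 mm up; 50 to 100 g. Origin: centre of the underside, z up
- green_pot: Green plastic snack pot, open at the top, standing loose: round, outside 58 mm, 50 mm high; inside 52 mm, inner floor 9 mm up. Its lowest 6 mm are a foot 47.6 mm wide, bevelled to 41 mm, that drops with 2 mm play all round into any pot's rim; its origin is then 44 mm above that pot's origin. Sides straight from 8 mm up; 50 to 100 g. Origin: centre of the underside, z up
- lid: Red round lid, 58 mm in diameter, 31 mm high over all, with a white knob on top: knob 24 mm in diameter, from 11 to 31 mm above the underside; red flange from 6 to 11 mm; below it a foot like the pots' (47.6 mm, bevelled to 41 mm, 6 mm high). Seated on a pot its origin is 44 mm above that pot's. Lies knob upward, 35 to 70 g. Origin: centre of the underside, z up
- cork_coaster: Round light-brown cork coaster, 96 mm in diameter, 6 mm thick, fixed to the table; the tower belongs on it. Origin: centre of its underside, z up
- slate_coaster: Round dark grey coaster of the same size (96 mm, 6 mm thick), fixed; not used. Origin: centre of its underside, z up
- spice_jar: Bystander: upright glass spice jar with green label and black cap, 45 mm in diameter, 105 mm high, loose. Origin: centre of its underside, z up
- mug: Bystander: white mug with a faint blue pattern, 82 mm wide, 91 mm high, loose; 114 mm long with the handle. Origin: centre of its footprint with the handle, on its underside; the axis of the mug's bowl is 17 mm from the origin toward +y, the handle points to -y; z up
Not all that is in view belongs to the job. Of the things that look like the lid, take the one that is farthest to the robot's right at the start.

How it is judged:
By the outcome, as a careful person would: the job done as asked, in the order asked, and still so for the second after the job is handed in, with the robot touching nothing.
It also fails if it takes over 104 s, if anything falls off the work surface, if the arm or the gripper's body presses on something with over 40 N, if the wrist force passes 120 N, or if a joint passes its speed limit or range.

## Working session

There is one attempt and no reset: what is moved stays moved. The work goes in short steps, Python scripts to look and compute and a shell command to move; the robot and the scene stay as the last step left them, time stands still between calls to the robot, and variables do not carry over. Pictures are saved under pics/ and viewed, at most 14 in all, crops included, and the job is handed in when it is done.

```bash
mkdir -p pics; ls
python3 - <<'E'
from cell import *
import cv2
for n in("top","side"):
    p,d=read_camera(n); cv2.imwrite(f"pics/{n}0.png",p[:,:,::-1]); print(n,camera_info(n))
print(state())
E
```

```text
pics
top {'vertical_fov': 51.135430907101785, 'cx': 279.7777507739687, 'cy': 202.23552767988835, 'dist_coeffs': array([-0.03911822,  0.        ,  0.        ,  0.        ,  0.        ]), 'origin': array([ 400.19981227,   93.46217116, 1166.21349404]), 'attitude': array([-3.02049707e+00,  2.49120975e-03, -1.57316765e+00])}
side {'vertical_fov': 44.226865815340716, 'cx': 278.36242834394824, 'cy': 209.10587232852708, 'dist_coeffs': array([0.05484552, 0.        , 0.        , 0.        , 0.        ]), 'origin': array([  356.25573044, -1249.72168481,   760.69995801]), 'attitude': array([-2.04731494,  0.02302793, -0.14058723])}
{'t': 0.1, 'joints': array([ 1.00140594e+00,  4.91514373e-01,  1.55936751e+00, -9.62811081e-06,
        1.09169782e+00, -1.05593999e-01]), 'qvel': array([-5.48094876e-04, -2.44102976e-03, -5.15884482e-04, -5.73259729e-04,
        9.79323704e-05, -1.74701417e-03]), 'tau': array([ 1.96775130e-03, -6.13632131e+01, -2.58602500e+01,  6.93828450e-02,
        4.71346546e-02, -6.53179723e-05]), 'eef_pos': array([279.45961976, 558.81363722, 214.11803731]), 'tcp_rot': array([-3.14061020e+00, -9.55408178e-05,  2.67780066e+00]), 'ft_force': array([-0.27663222, -0.02662848,  0.23673848]), 'moment': array([ 0.00521138, -0.01800924, -0.04269275]), 'grip_force': 0.0, 'opening': 1.0008610908374667}
```

View pics/top0.png

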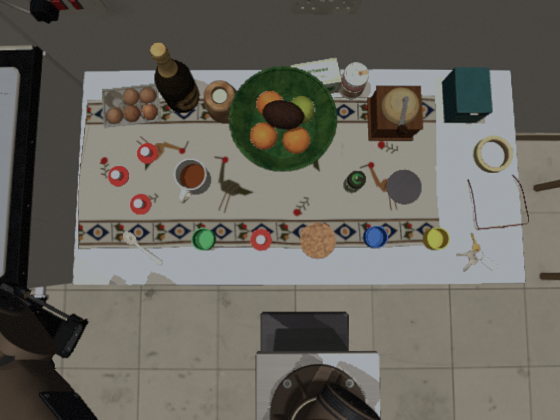

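View pics/side0.png

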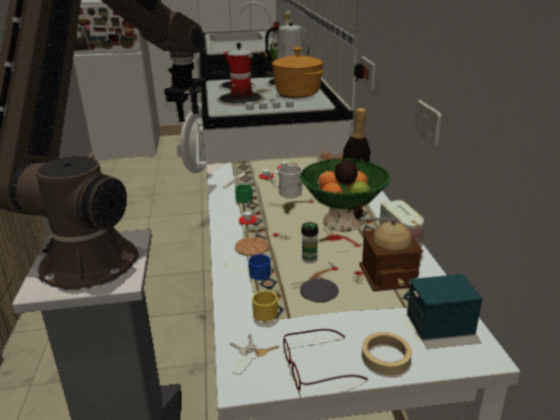

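The top view shows, left to right, the green pot (204,239), lids (118,175), (147,153), (141,204) and (261,239), the cork coaster (318,240), the blue pot (375,237) and the yellow pot (436,239). The mug is at (190,177), the jar at (356,180) and the slate coaster at (403,187). Image right is the robot's right, so the lid to take is the one at (261,239).

```bash
cat > h.py <<'E'
import numpy as np, cv2
from cell import *
from scipy.spatial.transform import Rotation as R
def cloud(n):
    p,d=read_camera(n); c=camera_info(n); h,w=d.shape
    f=h/2/np.tan(np.radians(c["vertical_fov"]/2)); K=np.array([[f,0,c["cx"]],[0,f,c["cy"]],[0,0,1]])
    v,u=np.mgrid[:h,:w]; q=cv2.undistortPoints(np.stack([u,v],-1).reshape(-1,1,2).astype(np.float64),K,c["dist_coeffs"]).reshape(h,w,2)
    P=np.dstack([q[...,0]*d,q[...,1]*d,d])
    return p,d,P@R.from_euler("xyz",c["attitude"]).as_matrix().T+c["origin"]
def sel(P,xy,r,z0,z1):
    m=(np.hypot(P[...,0]-xy[0],P[...,1]-xy[1])<r)&(P[...,2]>z0)&(P[...,2]<z1); return m
def circ(X):
    (c,r)=cv2.minEnclosingCircle(X[:,:2].astype(np.float32)); return np.round(c,1),round(r,1)
def tool(target):
    s=state(); r=R.from_euler("xyz",s["tcp_rot"]); return r.inv().apply(np.array(target)-s["eef_pos"])
E
python3 - <<'E'
from h import *
p,d,P=cloud("top")
for n,(u,v),z in [("green",(204,239),42),("lid",(261,239),5),("lidknob",(261,239),20),("cork",(318,240),3),("blue",(375,237),42),("yellow",(436,239),42),("mug",(190,177),80),("jar",(356,180),80)]:
    c=np.median(P[v-3:v+4,u-3:u+4].reshape(-1,3),0)
    X=P[sel(P,c,62 if n=="cork" else 55,z,z+70)]
    print(n,c.round(),"circle",circ(X),"mid",((X.max(0)+X.min(0))/2).round(1),"z",np.percentile(X[:,2],[5,50,95]).round(1),len(X))
hs=cv2.cvtColor(p,cv2.COLOR_RGB2HSV)
print("table z",np.median(P[255:270,200:300,2]))
p2,d2,Q=cloud("side")
h2=cv2.cvtColor(p2,cv2.COLOR_RGB2HSV)
for n,(u,v) in dict(green=(244,193),lid=(249,219),blue=(260,267),yellow=(264,305),cork=(252,246)).items():
    X=Q[v-22:v+23,u-22:u+23].reshape(-1,3); H=h2[v-22:v+23,u-22:u+23].reshape(-1,3)
    h0=dict(green=70,lid=0,blue=112,yellow=27,cork=10)[n]
    m=(H[:,1]>130)&(abs((H[:,0].astype(int)-h0+90)%180-90)<12)&(X[:,2]>3)&(X[:,2]<60)
    X=X[m]; print("side",n,X.min(0).round(),X.max(0).round(),len(X))
E
```

```text
green [444. 296.   9.] circle (array([442.3, 294.4]), 29.0) mid [442.6 293.7  50.5] z [43.8 50.6 54.2] 106
lid [443. 145.  32.] circle (array([443. , 144.5]), 54.4) mid [449.3 145.8  20.5] z [ 5.4 11.7 32.9] 462
lidknob [443. 145.  32.] circle (array([442.9, 144. ]), 14.5) mid [441.7 143.5  28.2] z [28.1 32.2 35.3] 66
cork [441.  -4.   7.] circle (array([441. ,  -4.5]), 61.7) mid [441.4  -4.6   8.8] z [ 3.5  6.5 10.4] 1207
blue [ 448. -155.   10.] circle (array([ 447.3, -148.8]), 29.3) mid [ 446.5 -148.6   48.6] z [44.8 49.7 53.3] 107
yellow [ 442. -316.   10.] circle (array([ 442.2, -306.7]), 28.4) mid [ 443.2 -306.8   48.4] z [44.1 49.6 53.4] 116
mug [604. 329.  42.] circle (array([595.2, 323. ]), 47.5) mid [596.1 320.6  88.9] z [80.9 89.4 93.3] 232
jar [584. -91. 106.] circle (array([587.2, -93.4]), 23.0) mid [586.6 -92.6  95.5] z [ 92.9 105.4 109.2] 285
table z 1.0902840921222605
side green [417. 257.  10.] [465. 326.  51.] 217
side lid [414.  79.   5.] [475. 172.  22.] 100
side blue [ 420. -185.    7.] [ 472. -121.   51.] 448
side yellow [ 415. -340.    7.] [ 470. -278.   52.] 626
side cork [397. -49.   3.] [480. 118.  11.] 223
```

```bash
python3 -m handwheel '[-149.8, 74.9, 0, -0.463, 1, -149.8, 74.9, 0, -0.463, 1, -149.8, 74.9, 0, -0.463, 1, -149.8, 74.9, 0, -0.463, 1, -149.8, 74.9, 0, -0.463, 1]'
python3 - <<'E'
from h import *
from scipy.optimize import least_squares
print(state()["joints"].round(3),state()["eef_pos"].round(1),state()["tcp_rot"].round(4),"tool to blue",tool([447,-148.7,120]).round(1))
p,d,P=cloud("top")
hs=cv2.cvtColor(p,cv2.COLOR_RGB2HSV).astype(int)
print("cork hsv",hs[240,318],hs[232,330])
m=sel(P,(441,-4.5),62,2,12)&(abs(hs[...,0]-hs[235:246,310:326,0].mean())<9)&(P[...,2]>4)
X=P[m];print("cork mid",((np.percentile(X,1,0)+np.percentile(X,99,0))/2).round(1),"span",(np.percentile(X,99,0)-np.percentile(X,1,0)).round(1),"mean",X.mean(0).round(1))
E
```

```text
t: 0.62
eef_pos: [453.5, 557.6, 213.5]
tcp_rot: [-3.141, 0.001, -3.141]
ft_force: [0.1, 0.8, -0.4]
opening: 0.999
grip_force: 0.0
[ 7.97e-01  6.31e-01  1.30e+00 -1.00e-03  1.21e+00 -7.75e-01] [453.5 557.6 213.5] [-3.1413e+00  1.4000e-03 -3.1405e+00] tool to blue [   7.4 -706.3   93.6]
cork hsv [ 14 116 150] [ 14 117 152]
cork mid [445.   -2.2   7.8] span [97.4 95.1  7.3] mean [441.6  -2.4   7.1]
```

```bash
for i in 1; do
python3 -m handwheel '[0, -40, 0, 0, 1, 0, -80, 0, 0, 1, 0, -120, 0, 0, 1, 0, -160, 0, 0, 1, 0, -200, 0, 0, 1]'
python3 -m handwheel '[0, -40, 0, 0, 1, 0, -80, 0, 0, 1, 0, -120, 0, 0, 1, 0, -160, 0, 0, 1, 0, -200, 0, 0, 1]'
python3 -m handwheel '[0, -40, 0, 0, 1, 0, -80, 0, 0, 1, 0, -120, 0, 0, 1, 0, -160, 0, 0, 1, 0, -200, 0, 0, 1]'
python3 -m handwheel '[0, -40, 20, 0, 1, 0, -80, 50, 0, 1, 0, -107.7, 90, 0, 1, 0, -107.7, 90, 0, 1, 0, -107.7, 90, 0, 1]'; done | grep -v grip
python3 -m handwheel '[0, 0, 0, 0, 1, 0, 0, 0, 0, 1, 0, 0, 0, 0, 1]'
python3 - <<'E'
from h import *
print(state()["eef_pos"],state()["tcp_rot"].round(4), "to blue",tool([447,-148.7,15]).round(1))
p,d,P=cloud("top"); cv2.imwrite("pics/top1.png",cv2.resize(p[190:290,180:460,::-1],None,fx=2.8,fy=2.8))
hs=cv2.cvtColor(p,cv2.COLOR_RGB2HSV).astype(int)
m=(abs(hs[...,0]-14)<4)&(hs[...,1]>85)&(hs[...,2]>100)
m=cv2.morphologyEx(m.astype(np.uint8),cv2.MORPH_OPEN,np.ones((3,3)))
n,L,S,C=cv2.connectedComponentsWithStats(m); print(S[L[240,318]],C[L[240,318]])
b=L==L[240,318]; X=P[b]; print("cork mean",X.mean(0).round(1),X.min(0).round(1),X.max(0).round(1))
E
```

```text
t: 1.08
eef_pos: [445.4, 357.5, 214.6]
tcp_rot: [-3.142, -0.0, 3.141]
ft_force: [1.5, -0.5, 0.2]
opening: 1.003
t: 1.5
eef_pos: [445.5, 157.7, 214.8]
tcp_rot: [3.141, 0.0, 3.141]
ft_force: [0.6, 0.7, 1.0]
opening: 0.999
t: 1.92
eef_pos: [445.6, -42.1, 214.9]
tcp_rot: [3.141, 0.0, 3.141]
ft_force: [0.7, 0.6, -0.2]
opening: 1.004
t: 2.33
eef_pos: [445.0, -149.6, 122.1]
tcp_rot: [3.139, -0.004, 3.138]
ft_force: [-0.8, 0.5, 0.7]
opening: 1.001
t: 2.58
eef_pos: [446.9, -147.7, 125.8]
tcp_rot: [-3.141, 0.002, -3.141]
ft_force: [-0.3, -0.3, 0.1]
opening: 1.002
grip_force: 0.0
[ 446.93049484 -147.74183382  125.82475893] [-3.1409e+00  1.7000e-03 -3.1411e+00] to blue [ 1.000e-01 -9.000e-01  1.108e+02]
[300 223  35  35 983] [317.23194303 240.04883011]
cork mean [440.5  -2.   12.9] [ 3.963e+02 -4.700e+01 -2.000e-01] [ 486.    93.5 1166.2]
```

View pics/top1.png

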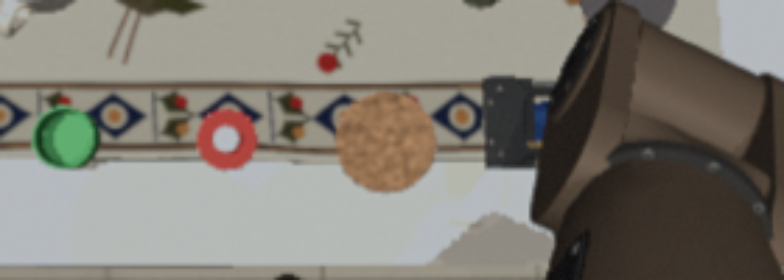

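The close-up shows the gripper over the blue pot and the cork coaster unobstructed, centred at full-picture pixel (317,240). That puts it at about (441,-2.5). I'll descend on the blue pot now.

```bash
python3 -m handwheel '[0, -0.5, 35, 0, 1, 0, -0.5, 65, 0, 1, 0, -0.5, 90, 0, 1, 0, -0.5, 105, 0, 1, 0, -0.5, 110, 0, 1]'
python3 -m handwheel '[0, 0, 0, 0, 1, 0, 0, 0, 0, 0, 0, 0, 0, 0, 0, 0, 0, 0, 0, 0, 0, 0, 0, 0, 0]'
python3 -m handwheel '[0, 0, 0, 0, 0, 0, 0, 0, 0, 0, 0, 0, 0, 0, 0]'
```

```text
t: 3.05
eef_pos: [446.2, -148.3, 13.4]
tcp_rot: [3.141, -0.002, -3.141]
ft_force: [-0.2, 0.7, -0.1]
opening: 1.0
grip_force: 0.0
t: 3.47
eef_pos: [446.9, -149.3, 15.5]
tcp_rot: [-3.141, 0.002, 3.141]
ft_force: [-0.1, 0.3, -0.1]
opening: 0.775
grip_force: 0.0
t: 3.72
eef_pos: [446.6, -149.3, 14.9]
tcp_rot: [-3.141, 0.0, 3.141]
ft_force: [-0.6, 0.5, 5.6]
opening: 0.604
grip_force: 30.0
```

```bash
python3 -m handwheel '[0, 0, -15, 0, 0, 0, 20, -30, 0, 0, 2.5, 55, -30, 0, 0, 5.5, 90, -30, 0, 0, 5.5, 120, -30, 0, 0]' | head -2
python3 -m handwheel '[0, 20, 0, 0, 0, 0, 26.5, 0, 0, 0, 0, 26.5, 0, 0, 0, 0, 26.5, 10, 0, 0, 0, 26.5, 18, 0, 0]'
python3 -m handwheel '[0, 0, 2, 0, 0, 0, 0, 4, 0, 0, 0, 0, 5, 0, 0, 0, 0, 6, 0, 0, 0, 0, 6, 0, 0]'
python3 - <<'E'
from h import *
p,d=read_camera("side"); cv2.imwrite("pics/side1.png",cv2.resize(p[130:330,150:400,::-1],None,fx=3,fy=3))
E
```

```text
t: 4.13
eef_pos: [440.3, -27.7, 44.8]
t: 4.55
eef_pos: [441.5, -3.5, 26.4]
tcp_rot: [-3.141, 0.001, 3.14]
ft_force: [0.8, 0.2, -0.9]
opening: 0.612
grip_force: 30.0
t: 4.97
eef_pos: [441.2, -3.1, 20.9]
tcp_rot: [-3.142, 0.0, 3.14]
ft_force: [-1.2, -0.4, 0.9]
opening: 0.606
grip_force: 30.0
```

View pics/side1.png

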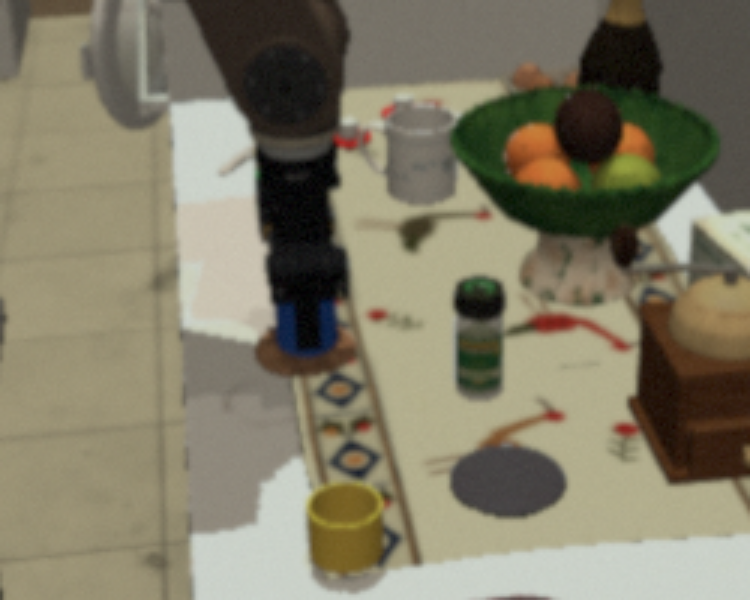

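The blue pot is held over the middle of the cork coaster (crop 305,325), about to touch. I'll ease it down, release and rise.

```bash
python3 -m handwheel '[0, 0, 0.5, 0, 0, 0, 0, 0.7, 0, 0, 0, 0, 0.7, 0, 0, 0, 0, 0.7, 0, 0]'
python3 -m handwheel '[0, 0, 0, 0, 0.7, 0, 0, 0, 0, 0.8, 0, 0, 0, 0, 1, 0, 0, 0, 0, 1, 0, 0, 0, 0, 1]'
python3 -m handwheel '[0, 0, -20, 0, 1, 0, 0, -60, 0, 1, 0, -30, -100, 0, 1, 0, -70, -100, 0, 1, 0, -110, -100, 0, 1]'|head -2
python3 -m handwheel '[0, -40, 0, 0, 1, 0, -80, 0, 0, 1, 0, -120, 0, 0, 1, 0, -160, 0, 0, 1, -1.2, -193.5, 0, 0, 1]'|head -2
python3 -m handwheel '[0, 0, 0, 0, 1, 0, 0, 0, 0, 1, 0, 0, 0, 0, 1]'|head -2
python3 - <<'E'
from h import *
print("to yellow",tool([442.5,-307.2,15]).round(1))
p,d,P=cloud("top")
hs=cv2.cvtColor(p,cv2.COLOR_RGB2HSV).astype(int)
X=P[sel(P,(441,-3),45,50,70)]; print("blue rim",circ(X),((X.max(0)+X.min(0))/2).round(1),np.median(X[:,2]),len(X))
m=((abs(hs[...,0]-14)<4)&(hs[...,1]>85)&(hs[...,2]>100)).astype(np.uint8)
m=cv2.morphologyEx(m,cv2.MORPH_OPEN,np.ones((3,3)));n,L,S,C=cv2.connectedComponentsWithStats(m)
i=L[252,318]; print(S[i]); X=P[(L==i)&(d>0)];X=X[X[:,2]<12]; print("cork",((X.min(0)+X.max(0))/2).round(1))
E
```

```text
t: 5.35
eef_pos: [441.3, -3.0, 20.8]
tcp_rot: [-3.141, 0.001, 3.141]
ft_force: [-3.5, -2.6, 15.9]
opening: 0.608
grip_force: 30.0
t: 5.77
eef_pos: [441.1, -2.7, 19.8]
tcp_rot: [3.141, -0.0, 3.141]
ft_force: [0.6, 0.1, 1.0]
opening: 0.905
grip_force: 0.0
t: 6.18
eef_pos: [441.9, -111.6, 122.4]
t: 6.6
eef_pos: [441.5, -306.7, 119.8]
t: 6.85
eef_pos: [441.7, -303.5, 119.5]
to yellow [ -0.9  -3.8 104.5]
blue rim (array([441.5,  -2.1]), 29.0) [441.7  -2.6  56.2] 56.75598021688734 88
[300 223  35  35 491]
cork [441.1  -1.9   5.4]
```

```bash
python3 -m handwheel '[-0.5, -1, 35, 0, 1, -0.5, -1, 65, 0, 1, -0.5, -1, 90, 0, 1, -0.5, -1, 103, 0, 1, -0.5, -1, 105, 0, 1]'|head -2
python3 -m handwheel '[0, 0, 0, 0, 1, 0, 0, 0, 0, 1]'|head -2
python3 -m handwheel '[0, 0, 0, 0, 0, 0, 0, 0, 0, 0, 0, 0, 0, 0, 0, 0, 0, 0, 0, 0, 0, 0, 0, 0, 0]'
python3 -m handwheel '[0, 0, 0, 0, 0, 0, 0, 0, 0, 0, 0, 0, 0, 0, 0]'
```

```text
t: 7.32
eef_pos: [441.9, -303.0, 12.7]
t: 7.48
eef_pos: [443.1, -304.7, 15.7]
t: 7.9
eef_pos: [442.6, -305.2, 15.2]
tcp_rot: [-3.141, 0.0, 3.141]
ft_force: [-0.6, 0.5, 0.2]
opening: 0.712
grip_force: 0.0
t: 8.15
eef_pos: [442.6, -305.2, 15.0]
tcp_rot: [-3.141, 0.0, 3.141]
ft_force: [-0.5, -0.5, 2.9]
opening: 0.601
grip_force: 30.0
```

```bash
python3 -m handwheel '[0, 0, -20, 0, 0, 0, 0, -55, 0, 0, 0, 35, -75, 0, 0, 0, 75, -75, 0, 0, 0, 115, -75, 0, 0]'|head -2
python3 -m handwheel '[0, 40, 0, 0, 0, 0, 80, 0, 0, 0, 1.3, 120, 0, 0, 0, 1.3, 155, 0, 0, 0, 1.3, 180, 0, 0, 0]'|head -2
python3 -m handwheel '[0, 7.4, 0, 0, 0, 0, 7.4, 0, 0, 0, 0, 7.4, 0, 0, 0, 0, 7.4, 0, 0, 0, 0, 7.4, 0, 0, 0]'
python3 - <<'E'
from h import *
print(state()["eef_pos"].round(2))
p,d=read_camera("side"); cv2.imwrite("pics/side2.png",cv2.resize(p[180:270,200:310,::-1],None,fx=6,fy=6))
E
```

```text
t: 8.57
eef_pos: [442.7, -189.4, 90.9]
t: 8.98
eef_pos: [440.8, -7.5, 89.9]
t: 9.4
eef_pos: [441.7, -3.9, 89.8]
tcp_rot: [3.142, 0.0, 3.139]
ft_force: [0.9, -0.7, -0.6]
opening: 0.602
grip_force: 30.0
[441.67  -3.85  89.84]
```

View pics/side2.png

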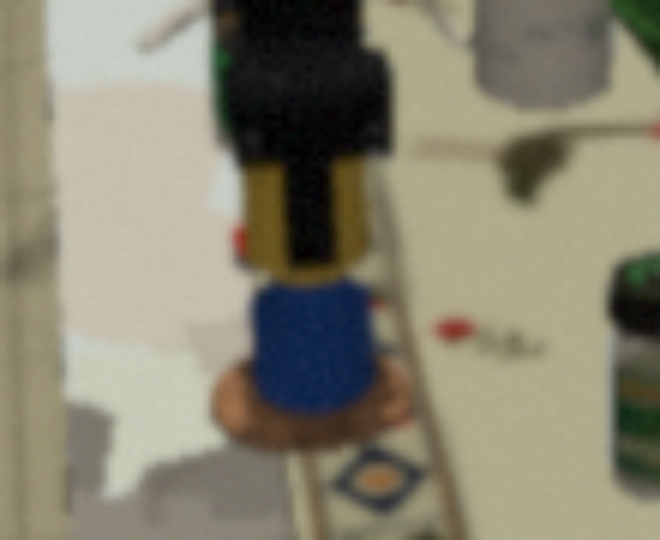

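The yellow pot (crop 308,215) is in line above the blue pot (crop 313,345). I'll lower it, watching the force.

```bash
python3 -m handwheel '[0, 0.8, 8, 0, 0, 0, 0.8, 14, 0, 0, 0, 0.8, 17, 0, 0, 0, 0.8, 19, 0, 0, 0, 0.8, 20, 0, 0]'
python3 -m handwheel '[0, 0, 1, 0, 0, 0, 0, 2, 0, 0, 0, 0, 3, 0, 0, 0, 0, 4, 0, 0, 0, 0, 4.5, 0, 0]'
python3 -m handwheel '[0, 0, 0, 0, 0, 0, 0, 0.3, 0, 0, 0, 0, 0.3, 0, 0]'
```

```text
t: 9.87
eef_pos: [441.4, -1.9, 69.4]
tcp_rot: [3.141, -0.001, 3.141]
ft_force: [-0.2, -0.1, -1.0]
opening: 0.599
grip_force: 30.0
t: 10.28
eef_pos: [441.6, -1.9, 65.4]
tcp_rot: [3.142, 0.0, 3.141]
ft_force: [0.5, 0.3, -0.6]
opening: 0.602
grip_force: 30.0
t: 10.53
eef_pos: [441.5, -1.9, 65.1]
tcp_rot: [3.142, 0.0, 3.141]
ft_force: [0.3, 1.0, -0.2]
opening: 0.599
grip_force: 30.0
```

```bash
python3 -m handwheel '[0, -0.5, 0.4, 0, 0, 0, -0.5, 0.8, 0, 0, 0, -0.5, 0.8, 0, 0, 0, -0.5, 0.8, 0, 0]'
python3 -m handwheel '[0, 0, 0, 0, 0.7, 0, 0, 0, 0, 0.8, 0, 0, 0, 0, 1, 0, 0, 0, 0, 1, 0, 0, 0, 0, 1]'
python3 -m handwheel '[0, 0, -20, 0, 1, 0, 0, -60, 0, 1, 0, 35, -60, 0, 1, 0, 75, -60, 0, 1, 0, 115, -60, 0, 1]'|head -2
python3 -m handwheel '[0, 40, 0, 0, 1, 0, 80, 0, 0, 1, 0, 120, 0, 0, 1, 0, 155, 0, 0, 1, 0, 180, 0, 0, 1]'|head -2
python3 -m handwheel '[0, 0, 0, 0, 1, 0, 0, 0, 0, 1, 0, 0, 0, 0, 1]'|head -2
python3 - <<'E'
from h import *
print("to green",tool([442.4,293.8,15]).round(1))
p,d,P=cloud("top")
X=P[sel(P,(441,-3),45,90,115)]; print("yellow rim",circ(X),((X.max(0)+X.min(0))/2).round(1),np.median(X[:,2]),len(X))
E
```

```text
t: 10.87
eef_pos: [441.6, -2.2, 64.9]
tcp_rot: [3.141, 0.001, 3.141]
ft_force: [-2.0, 4.6, 12.3]
opening: 0.602
grip_force: 30.0
t: 11.28
eef_pos: [441.5, -2.4, 64.2]
tcp_rot: [3.142, -0.0, 3.141]
ft_force: [-0.5, 0.2, -0.5]
opening: 0.896
grip_force: 0.0
t: 11.7
eef_pos: [441.8, 113.5, 125.0]
t: 12.12
eef_pos: [441.3, 295.5, 124.2]
t: 12.37
eef_pos: [441.4, 292.1, 124.1]
to green [ -1.    1.7 109.1]
yellow rim (array([441.7,  -1. ]), 28.8) [ 4.413e+02 -3.000e-01  9.790e+01] 100.39901114445252 107
```

```bash
python3 -m handwheel '[-1, 0.5, 35, 0, 1, -1, 0.5, 65, 0, 1, -1, 0.5, 90, 0, 1, -1, 0.5, 105, 0, 1, -1, 0.5, 109, 0, 1]'|head -2
python3 -m handwheel '[0, 0, 0, 0, 1, 0, 0, 0, 0, 1]'|head -2
python3 -m handwheel '[0, 0, 0, 0, 0, 0, 0, 0, 0, 0, 0, 0, 0, 0, 0, 0, 0, 0, 0, 0, 0, 0, 0, 0, 0]'|head -2
python3 -m handwheel '[0, 0, 0, 0, 0, 0, 0, 0, 0, 0, 0, 0, 0, 0, 0, 0, 0, 0, 0, 0]'
```

```text
t: 12.83
eef_pos: [442.1, 291.4, 13.2]
t: 13.0
eef_pos: [443.3, 292.6, 16.0]
t: 13.42
eef_pos: [442.9, 293.2, 15.7]
t: 13.75
eef_pos: [442.8, 293.2, 15.4]
tcp_rot: [3.141, 0.0, 3.141]
ft_force: [-0.3, 0.4, 4.3]
opening: 0.605
grip_force: 30.0
```

```bash
python3 -m handwheel '[0, 0, -20, 0, 0, 0, 0, -55, 0, 0, 0, 0, -90, 0, 0, 0, -20, -120, 0, 0, 0, -60, -120, 0, 0]'|head -2
python3 -m handwheel '[0, -40, 0, 0, 0, 0, -80, 0, 0, 0, 1, -120, 0, 0, 0, 1, -160, 0, 0, 0, 1, -200, 0, 0, 0]'|head -2
python3 -m handwheel '[0, -22, 0, 0, 0, 0, -35, 0, 0, 0, 0, -35, 0, 0, 0, 0, -35, 0, 0, 0, 0, -35, 0, 0, 0]'|head -2
python3 -m handwheel '[0, 0, 0, 0, 0, 0, 0, 0, 0, 0, 0, 0, 0, 0, 0]'
python3 - <<'E'
from h import *
print(state()["eef_pos"].round(2))
p,d=read_camera("side"); cv2.imwrite("pics/side3.png",cv2.resize(p[150:270,200:310,::-1],None,fx=5,fy=5))
E
```

```text
t: 14.17
eef_pos: [444.8, 235.4, 140.0]
t: 14.58
eef_pos: [441.0, 31.4, 135.3]
t: 15.0
eef_pos: [441.4, -1.3, 135.2]
t: 15.25
eef_pos: [441.5, -1.2, 135.3]
tcp_rot: [3.142, 0.0, -3.141]
ft_force: [0.0, -1.1, -0.3]
opening: 0.604
grip_force: 30.0
[441.52  -1.17 135.3 ]
```

View pics/side3.png

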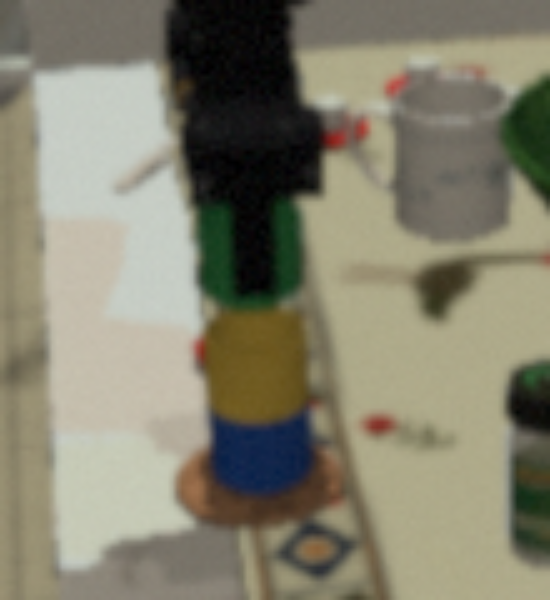

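The yellow pot is seated on the blue one (crop 258,370 over 262,450). The green pot at (250,250) is in line above, so I'll lower it by about 26 mm.

```bash
python3 -m handwheel '[0, -0.8, 8, 0, 0, 0, -0.8, 14, 0, 0, 0, -0.8, 18, 0, 0, 0, -0.8, 20, 0, 0, 0, -0.8, 21, 0, 0]'|sed -n 2,4p
python3 -m handwheel '[0, 0, 1, 0, 0, 0, 0, 2, 0, 0, 0, 0, 3, 0, 0, 0, 0, 4, 0, 0, 0, 0, 4.5, 0, 0]'|sed -n 2,4p
python3 -m handwheel '[0, 0, 0.4, 0, 0, 0, 0, 0.4, 0, 0, 0, 0, 0.4, 0, 0]'
```

```text
eef_pos: [441.3, -2.7, 113.7]
tcp_rot: [3.141, -0.001, 3.141]
ft_force: [-0.2, -0.5, 0.1]
eef_pos: [441.6, -2.7, 109.8]
tcp_rot: [3.142, 0.0, 3.141]
ft_force: [0.2, -1.0, -0.1]
t: 16.38
eef_pos: [441.6, -2.7, 109.4]
tcp_rot: [3.142, 0.0, 3.141]
ft_force: [0.3, -0.0, 0.2]
opening: 0.608
grip_force: 30.0
```

```bash
python3 -m handwheel '[0, 0, 0.4, 0, 0, 0, 0, 0.8, 0, 0, 0, 0, 0.8, 0, 0, 0, 0, 0.8, 0, 0]'
python3 -m handwheel '[0, 0, 0, 0, 0.7, 0, 0, 0, 0, 0.8, 0, 0, 0, 0, 1, 0, 0, 0, 0, 1, 0, 0, 0, 0, 1]'
python3 -m handwheel '[0, 0, -25, 0, 1, 0, 0, -60, 0, 1, 0, 35, -60, 0, 1, 0, 75, -60, 0, 1, -1, 110, -60, 0, 1]'|head -2
python3 -m handwheel '[0, 25, 0, 0, 1, 0, 36.5, 30, 0, 1, 0, 36.5, 65, 0, 1, 0, 36.5, 80, 0, 1, 0, 36.5, 80, 0, 1]'|head -2
python3 -m handwheel '[0, 0, 0, 0, 1, 0, 0, 0, 0, 1, 0, 0, 0, 0, 1]'|head -2
python3 - <<'E'
from h import *
print("to lid",tool([442.6,143.8,13]).round(1))
p,d,P=cloud("top")
X=P[sel(P,(441,-3),45,130,165)]; print("green rim",circ(X),((X.max(0)+X.min(0))/2).round(1),np.median(X[:,2]),len(X))
E
```

```text
t: 16.72
eef_pos: [441.8, -2.7, 109.4]
tcp_rot: [-3.142, 0.001, 3.141]
ft_force: [-2.5, -0.1, 12.8]
opening: 0.605
grip_force: 30.0
t: 17.13
eef_pos: [441.5, -2.7, 108.5]
tcp_rot: [3.141, -0.0, 3.141]
ft_force: [-0.3, 0.5, 0.6]
opening: 0.898
grip_force: 0.0
t: 17.55
eef_pos: [442.5, 108.5, 169.2]
t: 17.97
eef_pos: [441.1, 143.9, 85.9]
t: 18.22
eef_pos: [443.3, 143.8, 89.8]
to lid [ 0.9  0.  76.8]
green rim (array([441.7,  -1.7]), 28.9) [440.8  -2.1 139.7] 144.04567727938974 124
```

```bash
python3 -m handwheel '[0.3, 0, 30, 0, 1, 0.3, 0, 55, 0, 1, 0.3, 0, 68, 0, 1, 0.3, 0, 73, 0, 1, 0.3, 0, 75, 0, 1]'|head -2
python3 -m handwheel '[0, 0, 0, 0, 1, 0, 0, 1, 0, 1, 0, 0, 1, 0, 1, 0, 0, 1, 0, 1]'|sed -n 2,4p
python3 -m handwheel '[0, 0, 0, 0, 0.5, 0, 0, 0, 0, 0, 0, 0, 0, 0, 0, 0, 0, 0, 0, 0, 0, 0, 0, 0, 0]'|head -2
python3 -m handwheel '[0, 0, 0, 0, 0, 0, 0, 0, 0, 0, 0, 0, 0, 0, 0, 0, 0, 0, 0, 0, 0, 0, 0, 0, 0]'
```

```text
t: 18.68
eef_pos: [442.5, 143.7, 13.6]
eef_pos: [442.7, 143.9, 13.3]
tcp_rot: [3.141, 0.001, 3.141]
ft_force: [-0.6, -0.8, -0.2]
t: 19.43
eef_pos: [442.4, 143.8, 12.6]
t: 19.85
eef_pos: [442.3, 143.8, 12.6]
tcp_rot: [3.142, -0.0, 3.141]
ft_force: [0.4, -0.1, 0.6]
opening: 0.356
grip_force: 0.0
```

```bash
python3 -m handwheel '[0, 0, 0, 0, 0, 0, 0, 0, 0, 0, 0, 0, 0, 0, 0, 0, 0, 0, 0, 0, 0, 0, 0, 0, 0]'|sed -n '1p;5,6p'
python3 -m handwheel '[0, 0, -3, 0, 0, 0, 0, -8, 0, 0, 0, 0, -15, 0, 0, 0, 0, -15, 0, 0]'
python3 - <<'E'
from h import *
p,d=read_camera("side"); cv2.imwrite("pics/side4.png",cv2.resize(p[150:270,180:310,::-1],None,fx=5,fy=5))
E
```

```text
t: 20.27
opening: 0.244
grip_force: 30.0
t: 20.6
eef_pos: [442.8, 143.9, 28.9]
tcp_rot: [3.141, 0.002, 3.141]
ft_force: [0.2, 1.2, 0.2]
opening: 0.243
grip_force: 30.0
```

View pics/side4.png

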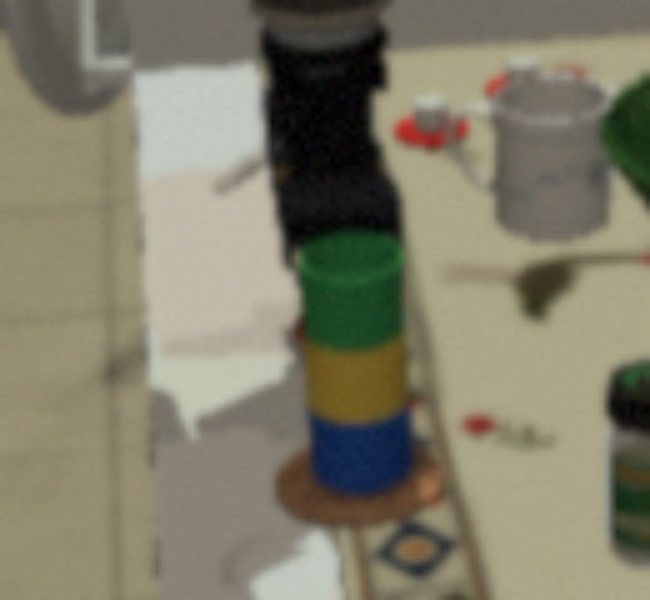

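The three pots stand straight (crop 352,290 / 358,380 / 362,455). The lid is hidden behind them, but the opening of 0.243 (about 23 mm) says the knob is held. I'll lift it high and carry it over.

```bash
python3 -m handwheel '[0, 0, -35, 0, 0, 0, 0, -70, 0, 0, 0, 0, -105, 0, 0, 0, 0, -135, 0, 0, 0, 0, -150, 0, 0]'|head -2
python3 -m handwheel '[0, -35, 0, 0, 0, 0, -70, 0, 0, 0, 0.9, -105, 0, 0, 0, 0.9, -130, 0, 0, 0, 0.9, -146.3, 0, 0, 0]'|head -2
python3 -m handwheel '[0, 0, 0, 0, 0, 0, 0, 0, 0, 0, 0, 0, 0, 0, 0, 0, 0, 0, 0, 0]'
python3 - <<'E'
from h import *
print(state()["eef_pos"].round(2))
p,d=read_camera("side"); cv2.imwrite("pics/side5.png",cv2.resize(p[130:250,190:310,::-1],None,fx=5,fy=5))
E
```

```text
t: 21.07
eef_pos: [443.0, 144.0, 181.1]
t: 21.48
eef_pos: [441.0, -4.6, 177.7]
t: 21.82
eef_pos: [441.3, -1.6, 177.6]
tcp_rot: [3.141, -0.0, -3.141]
ft_force: [0.2, -0.3, -0.0]
opening: 0.246
grip_force: 30.0
[441.26  -1.64 177.58]
```

View pics/side5.png

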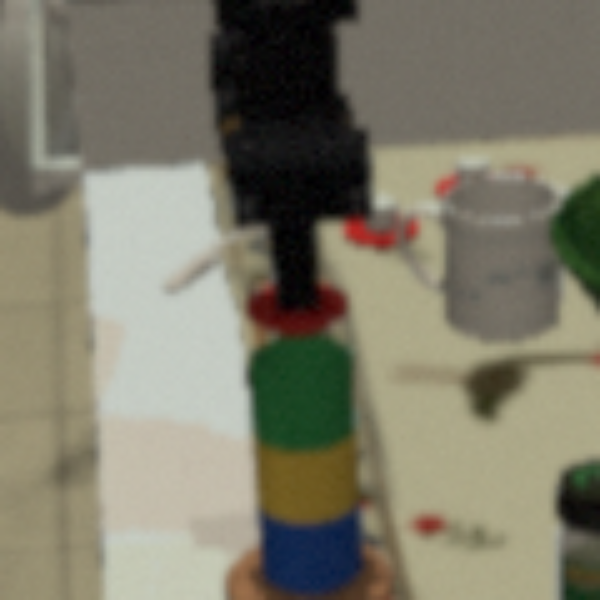

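The lid (crop 298,307) is level and centred over the green rim (303,350). I'll lower it about 27 mm.

```bash
python3 -m handwheel '[0, -0.8, 9, 0, 0, 0, -0.8, 15, 0, 0, 0, -0.8, 19, 0, 0, 0, -0.8, 21, 0, 0, 0, -0.8, 22, 0, 0]'|sed -n 2,4p
python3 -m handwheel '[0, 0, 1, 0, 0, 0, 0, 2, 0, 0, 0, 0, 3, 0, 0, 0, 0, 4, 0, 0, 0, 0, 4.5, 0, 0]'|sed -n 2,4p
python3 -m handwheel '[0, 0, 0.4, 0, 0, 0, 0, 0.4, 0, 0, 0, 0, 0.4, 0, 0]'
```

```text
eef_pos: [441.1, -3.1, 155.0]
tcp_rot: [3.141, -0.001, 3.141]
ft_force: [-0.5, -1.3, -0.7]
eef_pos: [441.3, -3.3, 151.1]
tcp_rot: [3.142, 0.0, 3.141]
ft_force: [-0.4, -0.9, -0.7]
t: 22.95
eef_pos: [441.3, -3.3, 150.7]
tcp_rot: [3.142, 0.0, 3.141]
ft_force: [-0.1, -0.1, -0.6]
opening: 0.243
grip_force: 30.0
```

```bash
python3 -m handwheel '[0, 0.5, 0.4, 0, 0, 0, 0.5, 0.7, 0, 0, 0, 0.5, 0.7, 0, 0, 0, 0.5, 0.7, 0, 0]'
python3 -m handwheel '[0, 0, 0, 0, 0.3, 0, 0, 0, 0, 0.4, 0, 0, 0, 0, 0.5, 0, 0, 0, 0, 0.6, 0, 0, 0, 0, 0.6]'
python3 -m handwheel '[0, 0, 0, 0, 0.7, 0, 0, -15, 0, 0.7, 0, 0, -45, 0, 0.7, 0, 0, -80, 0, 0.7, 0, 0, -80, 0, 0.7]'|head -2
python3 -m handwheel '[0, 40, 0, 0, 0.7, 0, 80, 0, 0, 0.7, 0, 120, 0, 0, 0.7, 0, 160, 0, 0, 0.7, 0, 200, 0, 0, 0.7]'|head -2
python3 -m handwheel '[0, 0, 0, 0, 0.7, 0, 0, 0, 0, 0.7, 0, 0, 0, 0, 0.7, 0, 0, 0, 0, 0.7]'|head -2
python3 - <<'E'
from h import *
q,d2=read_camera("side"); cv2.imwrite("pics/side6.png",cv2.resize(q[140:270,190:350,::-1],None,fx=4,fy=4))
p,d,P=cloud("top")
X=P[sel(P,(441,-3),45,142,156)]; print("flange",circ(X),((X.max(0)+X.min(0))/2).round(1),np.median(X[:,2]),len(X))
A=np.c_[X[:,:2]-X[:,:2].mean(0),np.ones(len(X))];print("tilt",np.linalg.lstsq(A,X[:,2],rcond=None)[0].round(3))
X=P[sel(P,(441,-3),30,160,190)]; print("knob",circ(X),np.median(X[:,2]))
for n,c in (("mug",(596,321)),("jar",(587,-93))):
    X=P[sel(P,c,55,80,130)]; print(n,circ(X))
E
```

```text
t: 23.28
eef_pos: [441.7, -2.9, 150.5]
tcp_rot: [-3.141, 0.001, 3.141]
ft_force: [-0.9, -0.7, 6.4]
opening: 0.241
grip_force: 30.0
t: 23.7
eef_pos: [441.3, -2.8, 149.9]
tcp_rot: [3.141, -0.0, 3.141]
ft_force: [-0.3, -0.6, 0.2]
opening: 0.525
grip_force: 0.0
t: 24.12
eef_pos: [443.2, -3.0, 234.9]
t: 24.53
eef_pos: [441.0, 199.0, 229.8]
t: 24.87
eef_pos: [441.5, 196.3, 229.8]
flange (array([441.5,  -1.9]), 28.9) [440.6  -1.8 149.6] 149.81836187712258 403
tilt [ 5.00000e-03 -1.30000e-02  1.49861e+02]
knob (array([441.1,  -1.7]), 11.7) 169.52353035043666
mug (array([592.6, 323.8]), 50.2)
jar (array([587.1, -93. ]), 23.2)
```

View pics/side6.png

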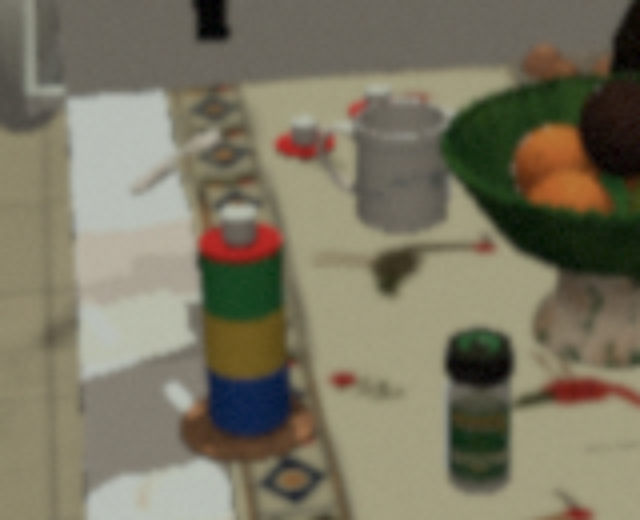

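The full tower stands on the cork coaster with the lid at (240,240). Its flange is at the seated height and level, and the mug and jar haven't moved.

```bash
python3 -c "
from cell import *
print(job_done())"
```

```text
the job is handed in; nothing more can be done
None
```

The tower is built on the cork coaster (blue, yellow, green, then the red lid with its knob up), seated and level in the last camera check; the mug and spice jar were left alone, and I handed the job in at about 25 s.

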